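# Clamp the setting block in the tilted nest with the folding crank

### The job

Clamp the steel setting block into the tilted clamp nest. First swing the folded handle of the nest's handwheel fully upright and push it down home, so that it latches and frees the wheel. Then take the block from its wooden stand and lay it, long way down the slope, in the nest's chute between the fence and the opposite cheek, so that it slides down flat against the end stop, and let go. Last, crank the wheel clockwise (seen from above) until it comes to its stop and the block is held hard in the corner; leave the handle standing and latched, and leave the tin, the stopwatch and the marker where they are.

Things in the scene. Friction and masses are not known exactly. Their poses are not given: they have to be found in the camera images.
- block_mid (a point): Centre of the loose setting block: pale ground steel, 25 mm (its x) by 40 mm (its y) by 35 mm high (its z), about 0.13 kg. At the start it stands in the fitted wooden stand. In the stand it can be gripped only across its 25 mm; in the chute only across its 40 mm: between, put it down on the free bench mat between stand and nest and take it again.
- block_stand: Fixed wooden stand, origin under its centre, axes as the block's at the start. Base 88 (x) by 82 (y) by 8 mm, the block stands on it. Two cheeks (32 mm along x, 13 mm thick, tops 42 mm above the bench, 1 mm below the block's top) close both 25 mm wide ends of the block with 2 mm play; its 40 mm long faces are free down to the base. Heading varies.
- nest_corner (a point): Inner corner of the fixed clamp nest, on the slippery slide plate where end stop (face at x = 0, 30 mm high) and fence (face at y = 0, 44 mm high) meet. x points up the slope (25 degrees, rising away from the robot), y to the fence (robot's left, 6 degrees down), z square to the plate. Clamped, the block's centre is at x 20, y -12.5, z 17.5 mm, its 40 mm along x.
- chute_mid (a point): Where a block centre is when it is let go on the plate: x 47.5, y -20, z 17.5 mm from nest_corner, same axes; it then slides 27 mm down to the stop by itself. Measured from nest_corner: plate from x -12 to 78 mm, open above and at its upper end. Opposite the fence a cheek, face at y = -40 mm, 44 mm high; both run the plate's whole length.
- wheel_hub (a point): Point on the vertical axis of the handwheel (dark disc, 120 mm across) at the height of the handle's hinge, 22 mm above the disc; the hub nut ends 16 mm below this point. The wheel sits on a grey gearbox to the right of the chute.
- crank_hinge (a point): Hinge of the folding crank handle, 46 mm from the wheel axis; its pin is level and square to the line from wheel_hub. It goes round with the wheel. At the start it lies on the wheel's side away from the chute, the folded handle pointing from it inward over the hub.
- handle_grip (a point): Point on the axis of the black round handle (18 mm diameter, spins on its shank), 62 mm from crank_hinge (52 mm when pushed home); the handle reaches 20 mm beyond this point to its free end and 38 mm back toward the hinge. Folded flat, its underside is 13 mm above the disc. Swung up about the hinge it stands vertical over the rim; a stiff hinge keeps it where it is left.
- crank_fold (a joint): Swing of the handle, rad: 0 = folded flat across the wheel (starts at 0 to 0.35), 1.571 = upright, against its stop.
- crank_latch (a joint): Travel of the handle along its own axis toward the hinge, m: 0 = drawn out (red band shows), 0.010 = home. It goes home only with the handle upright (within 0.1 rad), needs about 6 N and stays; home, it keeps the handle upright and pushes a sprung brass bolt out of the notch where it locks the wheel till then.
- crank_wheel (a joint): Turn of the handwheel, rad: 0 at the start (clamp open), grows clockwise seen from above, hard stop at 7.66 (1.22 turns). Needs about 3 N at the handle and stays where it is left. One turn drives the clamp pad 16 mm out of the cheek toward the fence; it meets the block at about 6 rad.
- clamp_pad (a joint): Give of the sprung clamp pad (brass coloured, 22 by 24 mm, 8 N per mm), m: 0 = unloaded, about 0.004 when the wheel is at its stop and the block is clamped.
- tin: Loose bystander: round white screw tin, 64 mm across, 25 mm high; origin under its centre.
- watch: Loose bystander: grey stopwatch with a green and a red button, 50 by 62 by 19 mm; origin under its centre.
- marker: Loose bystander: dark marker pen lying flat, 135 mm along its y, 14 mm thick; origin under its centre.
Mind the look-alikes: they are no part of the job. Of the things like the part that bears block_mid, leave any that is blue or purple; of the rest the larger one is meant.

How it is judged:
On the way, in this order (a step that is already met when the one before it is completed fails the run):
1. the crank handle is upright and pushed home (value of joint crank_fold above 1.4 rad and value of joint crank_latch above 0.0085 m), for 0.2 s.
2. the block lies in the chute against the end stop, let go (x of block_mid in the frame of nest_corner between 0.016 and 0.024 m and y of block_mid in the frame of nest_corner between -0.03 and -0.009 m and z of block_mid in the frame of nest_corner between 0.0135 and 0.0215 m and angle between the y axis of block_mid and the x axis of nest_corner, either way round below 0.12 rad and angle between the z axis of block_mid and the z axis of nest_corner, either way round below 0.12 rad and contact force between the fingers and setting_block below 0.2 N), for 0.2 s.
At the end, for the whole second after the job is handed in: Block centre within 3 mm of x 20, y -12.5, z 17.5 mm from nest_corner, length up the slope, flat within 0.12 rad, at rest; the sprung pad gives by over 2 mm against it; handle upright (over 1.4 rad) and home by over 7 mm (x of block_mid in the frame of nest_corner between 0.017 and 0.023 m and y of block_mid in the frame of nest_corner between -0.0155 and -0.0095 m and z of block_mid in the frame of nest_corner between 0.0145 and 0.0205 m and angle between the y axis of block_mid and the x axis of nest_corner, either way round below 0.12 rad and angle between the z axis of block_mid and the z axis of nest_corner, either way round below 0.12 rad and value of joint clamp_pad above 0.002 m and value of joint crank_fold above 1.4 rad and value of joint crank_latch above 0.007 m and linear speed of setting_block below 0.01 m/s); the robot touches nothing.
It fails at once if the tin is pushed more than 30 mm away (distance of tin from where it was at the start of the episode above 0.03 m).
It fails at once if the stopwatch is pushed more than 30 mm away (distance of watch from where it was at the start of the episode above 0.03 m).
It fails at once if the marker is pushed more than 30 mm away (distance of marker from where it was at the start of the episode above 0.03 m).
It also fails if it takes over 72 s, if anything falls off the work surface, if the arm or the gripper's body presses on something with over 40 N, if the wrist force passes 120 N, or if a joint passes its speed limit or range.

### The arm

A 6-joint arm with a two-finger parallel gripper is mounted at the origin on a cart in front of the work surface, level with it; the furniture and walls round the work are solid. World frame = base frame: x ahead of the robot, y to its left, z up, the work surface at z = 0. Lengths are in m, angles in rad, forces in N, time in s.
With the tool pointing down it reaches from about 0.25 to 0.725 m from the base axis. Payload 9.7 kg.
Tool frame: the origin (TCP) lies between the finger pads; the fingertips stand 25 mm ahead of it and the grasp point (between the pads) lies 6 mm ahead of it; z points along the fingers, y is the direction in which the jaws open and shut (so a half turn about z gives the same grasp; the last joint's range is limited). The gripper opens to 85 mm and grips with 20 to 120 N. Pads are 22 mm wide; open, the fingers measure 114 mm over their backs; the gripper's body (76 mm by 85 mm) begins 54 mm behind the grasp point. The pads swing forward as they close: fully open they stand 13 mm farther back than shut.
Start: joints at [0, 0.087, 0.176, 1.66, 0, 1.571], TCP at [0.55, -0, 0.256] pointing down, gripper open.
Joint ranges: [-3.13, 3.13], [-0.85, 1.81], [-1.15, 1.24], [-2.2, 2.28], [-1.44, 1.52], [-3.14, 3.14]. Speed limits (rad/s): [2.22, 2.22, 2.57, 3.14, 3.14, 3.14].

### API

Orientations are given as a unit quaternion [x, y, z, w].
In Python, from rig import robot, claw, status, optics, order gives the robot as it stands. Calls block until the motion is done:
- robot.move_pose(position, orientation): joint-space move of the TCP to a pose.
- robot.move_straight(position, ori=None, max_speed=0.15, threshold=None): straight line of the TCP; ori=None keeps the orientation; max_speed is the mean speed in m/s. With threshold (N) it stops when the force on the tool has changed by that much, and returns True; else False.
- robot.move_j(angles): joint-space move.
- claw.command_gripper(opening, grip_force=None): finger opening in m; grip_force is the grip in N (None keeps the last); returns when the fingers have stopped.
- robot.sleep(seconds).
- robot.inverse_kinematics(position, orientation): joint angles nearest the present ones, or None.
- status.state(): the state.
- optics.capture(name): name is "scene" or "side" or "wrist"; returns (picture, depth): 400x640x3 uint8, red, green, blue; 400x640 float32, m along the optical axis (not along the pixel's ray), 0 where there is no reading.
- optics.camera_model(name): a dict with "camera_matrix" (3x3 intrinsics, pixels), "world_from_camera" (4x4, takes a point from camera to world coordinates). Camera axes: x right, y down, z forward; pixel columns grow to the right and rows downward; lengths in m; the calibration is good to about 2 mm. A picture is of the moment at which its call begins: read the wrist's pose just before it. camera_model takes no time and is no camera call; for the wrist camera it gives the pose at the moment of the call.
A pose or a line that the arm cannot do raises robot.MotionError and nothing moves.
- order.job_done(): hands the job in, once; it reports no verdict.
The state is a dict: "t": time; "qpos": joint angles; "qd": joint speeds; "joint_efforts": joint torques, N m; "ee_pos": TCP position; "orientation": TCP orientation; "ft_force": force on the tool from outside, world axes, zero at the start; "moment": the same for the moment, N m; "finger_gap": finger opening in m.
Only numpy, scipy, OpenCV 4.12 (cv2) and the standard library are available. Lean on these libraries where they do the work, as an engineer would, in place of code of your own. Each camera call takes 0.05 s, during which the arm holds its last target.

## Working session

There is one attempt and no reset: what is moved stays moved. The work goes in short steps, each a Python script; the robot and the scene stay as the last script left them, time stands still between calls to the robot, and variables do not carry over. Pictures are saved under pics/ and viewed, and the job is handed in when it is done.

```bash
ls; mkdir -p pics
python3 - <<'E'
from rig import robot, claw, status, optics, order
import cv2,numpy as np
for n in ["scene","side","wrist"]:
    p,d=optics.capture(n); m=optics.camera_model(n)
    cv2.imwrite(f"pics/{n}0.png",p[:,:,::-1]); np.savez(f"pics/{n}0.npz",p=p,d=d,K=m["camera_matrix"],T=m["world_from_camera"])
    print(n,np.round(m["camera_matrix"],1).tolist(),np.round(m["world_from_camera"],3).tolist(),(d>0).mean())
s=status.state();print(s["t"],s["ee_pos"],s["orientation"],s["finger_gap"])
E
```

```text
pics
scene [[373.6, 0.0, 315.6], [0.0, 373.6, 199.3], [0.0, 0.0, 1.0]] [[-0.809, -0.257, 0.529, 0.016], [-0.588, 0.383, -0.713, 0.635], [-0.02, -0.887, -0.461, 0.508], [0.0, 0.0, 0.0, 1.0]] 0.99634375
side [[378.9, 0.0, 317.4], [0.0, 378.9, 198.1], [0.0, 0.0, 1.0]] [[0.84, -0.34, 0.423, 0.126], [-0.543, -0.529, 0.652, -0.507], [0.002, -0.777, -0.629, 0.632], [0.0, 0.0, 0.0, 1.0]] 0.99586328125
wrist [[321.2, 0.0, 318.4], [0.0, 321.2, 206.5], [0.0, 0.0, 1.0]] [[1.0, 0.0, -0.002, 0.551], [-0.0, -0.945, -0.328, 0.084], [-0.002, 0.328, -0.945, 0.373], [0.0, 0.0, 0.0, 1.0]] 0.9959375
0.15 [ 5.49849470e-01 -1.98860883e-05  2.55747408e-01] [ 7.07117854e-01  7.07095523e-01 -3.68592271e-04 -3.54021919e-04] 0.08533555246358417
```

View pics/scene0.png

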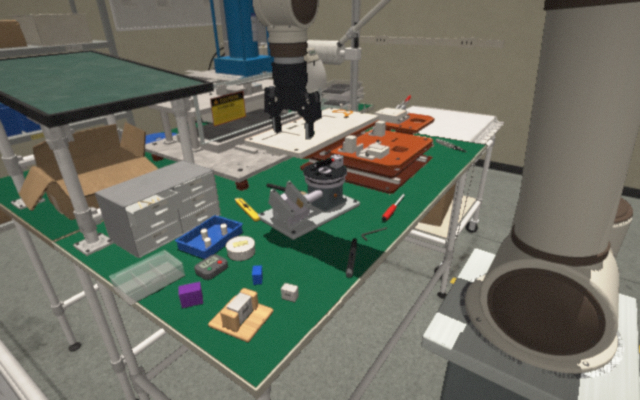

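View pics/side0.png

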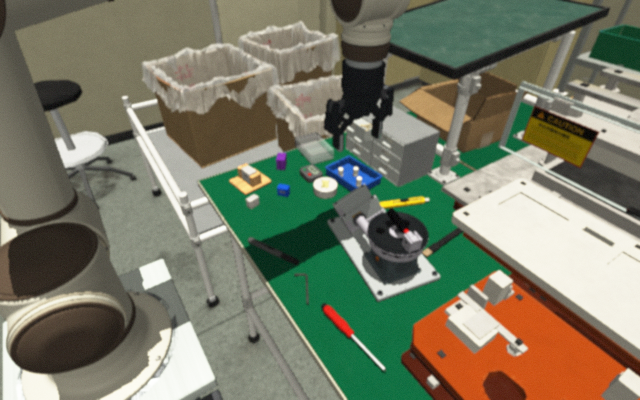

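View pics/wrist0.png

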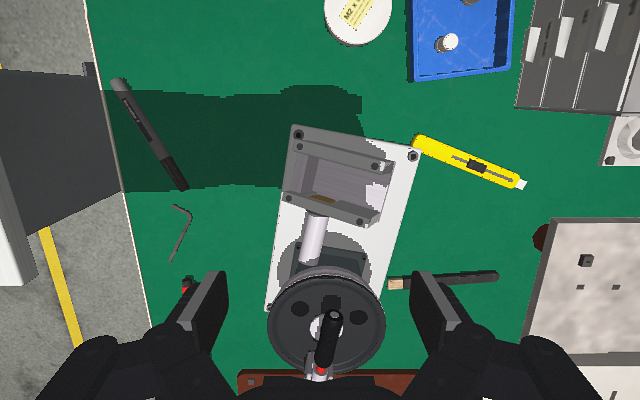

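```bash
cat > h.py <<'E'
import numpy as np,cv2
def load(n): return np.load(f"pics/{n}.npz")
def px(n,u,v,r=0):
    z=load(n); d=z['d'][int(round(v)),int(round(u))]
    c=np.linalg.inv(z['K'])@[u,v,1]*d
    return (z['T']@np.r_[c,1])[:3]
def proj(n,P):
    z=load(n); c=np.linalg.inv(z['T'])@np.r_[P,1]; q=z['K']@c[:3]; return q[:2]/q[2]
def cloud(n):
    z=load(n); v,u=np.mgrid[0:400,0:640]; d=z['d']
    c=np.stack([u*d,v*d,d],-1)@np.linalg.inv(z['K']).T
    return c@z['T'][:3,:3].T+z['T'][:3,3]
def crop(n,x0,y0,x1,y1,k,out):
    p=load(n)['p'][y0:y1,x0:x1,::-1]
    cv2.imwrite(f"pics/{out}.png",cv2.resize(p,None,fx=k,fy=k,interpolation=cv2.INTER_CUBIC))
E
python3 - <<'E'
from h import *
crop("wrist0",255,110,435,390,2,"c1") 
crop("wrist0",255,110,435,245,4,"c1a")
crop("wrist0",255,245,435,390,4,"c1b")
crop("scene0",160,220,320,340,5,"c2")
for u,v in [(320,40),(356,10)]: print(px("wrist0",u,v))
for q in [(240,308),(289,292),(257,274),(190,293),(210,266),(240,247)]: print(q,np.round(px("scene0",*q),3))
E
```

```text
[0.55162616 0.13850245 0.00062826]
[0.58550728 0.16020269 0.02593056]
(240, 308) [0.418 0.322 0.042]
(289, 292) [0.391 0.223 0.02 ]
(257, 274) [0.473 0.224 0.027]
(190, 293) [0.535 0.34  0.031]
(210, 266) [0.584 0.254 0.018]
(240, 247) [0.576 0.173 0.024]
```

View pics/c1a.png

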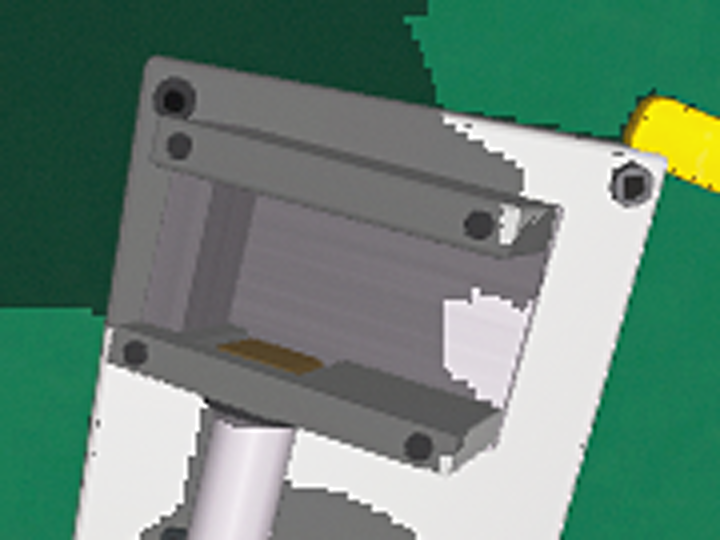

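View pics/c1b.png

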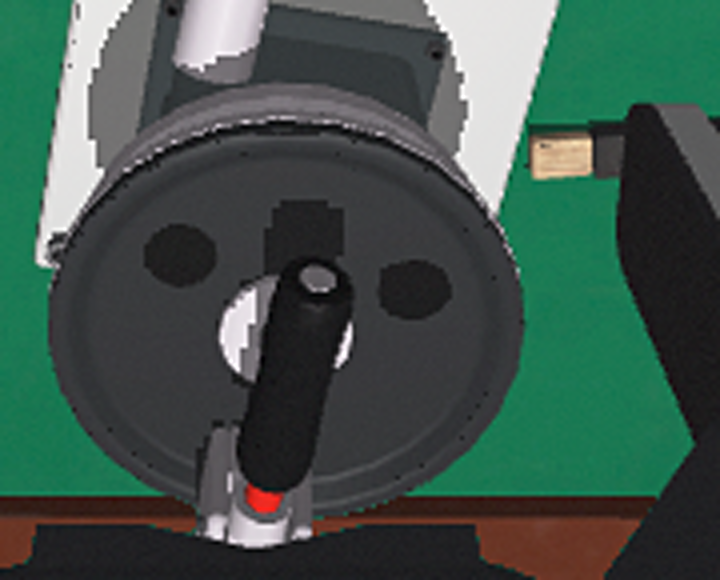

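View pics/c2.png

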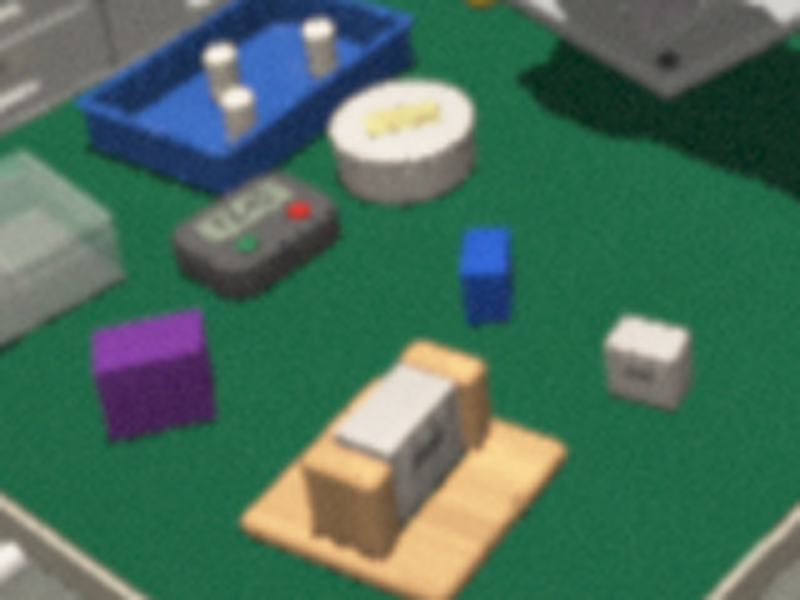

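Run:
```python
from h import *
C=cloud("wrist0")
np.set_printoptions(precision=4,suppress=True)
for nm,q in dict(disc=(285,345),disc2=(370,340),rimL=(267,325),rimR=(385,325),nut=(314,335),tip=(334,314),root=(322,365),hing=(318,378),plate=(330,180),plate2=(345,195),plate3=(310,175),stop=(297,180),stoptop=(303,165),stopface=(308,180),fenceTop=(335,155),fT2=(300,147),fT3=(372,166),chTop=(320,210),chT2=(289,198),chT3=(360,222),base=(405,150),pad=(323,199)).items():
    print(nm,q,C[q[1],q[0]])
z=C[245:390,255:390,2]
print(np.histogram(z,bins=40,range=(0,0.2)))
```

```text
disc (285, 345) [ 0.5154 -0.1605  0.1057]
disc2 (370, 340) [ 0.6031 -0.1539  0.1057]
rimL (267, 325) [ 0.4987 -0.1326  0.1089]
rimR (385, 325) [ 0.6163 -0.132   0.1095]
nut (314, 335) [ 0.5456 -0.1442  0.1097]
tip (334, 314) [ 0.5641 -0.1016  0.132 ]
root (322, 365) [ 0.5534 -0.1535  0.1386]
hing (318, 378) [ 0.5497 -0.173   0.1351]
plate (330, 180) [ 0.5623 -0.0011  0.0409]
plate2 (345, 195) [ 0.5778 -0.0145  0.0516]
plate3 (310, 175) [0.5506 0.0843 0.3732]
stop (297, 180) [0.5284 0.0035 0.0587]
stoptop (303, 165) [0.5347 0.0187 0.058 ]
stopface (308, 180) [0.5392 0.001  0.0487]
fenceTop (335, 155) [0.5651 0.0332 0.0837]
fT2 (300, 147) [0.5328 0.0385 0.0711]
fT3 (372, 166) [0.596  0.0269 0.1018]
chTop (320, 210) [ 0.5516 -0.0179  0.0885]
chT2 (289, 198) [ 0.5214 -0.0103  0.0752]
chT3 (360, 222) [ 0.5872 -0.0227  0.1068]
base (405, 150) [0.647  0.0262 0.0122]
pad (323, 199) [ 0.5546 -0.0149  0.064 ]
(array([ 845,  456, 2612,  465,  220,   79,   84,   80,  100,   68,   44,
         32,   22,   49,  283,   81,  188,  317,    0,    0,  776, 7041,
        459,   43,   55,  133,  391,  793,  126,    0,    0,    0,    0,
          0,    0,    0,    0,    0,    0,    0]), array([0.   , 0.005, 0.01 , 0.015, 0.02 , 0.025, 0.03 , 0.035, 0.04 ,
       0.045, 0.05 , 0.055, 0.06 , 0.065, 0.07 , 0.075, 0.08 , 0.085,
       0.09 , 0.095, 0.1  , 0.105, 0.11 , 0.115, 0.12 , 0.125, 0.13 ,
       0.135, 0.14 , 0.145, 0.15 , 0.155, 0.16 , 0.165, 0.17 , 0.175,
       0.18 , 0.185, 0.19 , 0.195, 0.2  ]))
```

Run:
```python
from h import *
np.set_printoptions(precision=4,suppress=True)
C=cloud("wrist0")
def poly(pts,o=(255,110),k=4):
    m=np.zeros((400,640),np.uint8); p=np.array([[o[0]+a/k,o[1]+b/k] for a,b in pts]); cv2.fillPoly(m,[np.round(p).astype(int)],1); return C[m>0]
def plane(P):
    for _ in range(5):
        c=np.median(P,0) if _==0 else P.mean(0); n=np.linalg.svd(P-P.mean(0))[2][2]; c=P.mean(0)
        r=(P-c)@n; P=P[abs(r)<max(2.0*r.std(),2e-4)]
    n*=np.sign(n[np.argmax(abs(n))]); return n,c,r.std(),len(P)
pl={}
pl['plate']=plane(poly([(260,205),(520,265),(500,390),(430,350),(330,350),(260,320)]))
pl['stop']=plane(poly([(212,200),(235,195),(212,320),(195,315)]))
pl['cheek']=plane(poly([(345,372),(480,410),(465,425),(335,385)]))
pl['fencetop']=plane(poly([(170,130),(480,215),(470,240),(170,160)]))
pl['stoptop']=plane(poly([(160,190),(205,190),(180,320),(150,315)]))
pl['cheektop']=plane(poly([(120,340),(440,440),(440,465),(120,360)]))
for k,v in pl.items(): print(k,*v, 'tilt',np.degrees(np.arccos(abs(v[0][2]))))
# wheel circle
m=(C[...,2]>0.1035)&(C[...,2]<0.112); m[:245]=0; m[:,:250]=0;m[:,395:]=0
P=C[m][:,:2]; (x,y),r=cv2.minEnclosingCircle((P*1000).astype(np.float32)); print("wheel enclosing",x,y,r)
ds=np.median(C[m][:,2]);print(ds, np.histogram(C[m][:,2],8))
# handle points
m=(C[...,2]>0.125)&(C[...,2]<0.15);m[:300]=0;m[:,:300]=0;m[:,345:]=0
P=C[m]; print(len(P))
for yy in np.arange(-.19,-.09,.01):
    q=P[abs(P[:,1]-yy)<.004]
    if len(q)>4: print(round(yy,3),q[:,0].min(),q[:,0].max(),q[:,0].mean(),q[:,2].max(),len(q))
```

```text
plate [-0.3937  0.1813  0.9012] [ 0.5837 -0.0018  0.051 ] 0.0005821760904202262 1786 tilt 25.682935029428975
stop [ 0.9838 -0.1786  0.014 ] [0.5402 0.0092 0.0555] 0.0017568734905910224 185 tilt 89.19584631166003
cheek [ 0.2264  0.9691 -0.0979] [ 0.5878 -0.0201  0.0807] 0.00010199424431970376 157 tilt 84.38051381598395
fencetop [ 0.2651  0.951  -0.1593] [0.5641 0.0328 0.0865] 0.002088520179150644 642 tilt 80.83591278857676
stoptop [ 0.9538 -0.2294 -0.1941] [0.5298 0.0102 0.0563] 0.002533114868999893 341 tilt 78.80525759222903
cheektop [ 0.3054  0.8972 -0.319 ] [ 0.5564 -0.0169  0.0922] 0.0016733447054170648 528 tilt 71.39987010940492
wheel enclosing 557.523193359375 -136.7732391357422 60.731754302978516
0.1061863468276929 (array([ 216, 2040, 2816,  730,  597, 1127,  572,   35]), array([0.1035, 0.1046, 0.1056, 0.1067, 0.1077, 0.1088, 0.1098, 0.1109,
       0.1119]))
1443
-0.18 0.5346541342717208 0.5585516514225631 0.547214369375474 0.1352285882957613 45
-0.17 0.5377357063016484 0.5635146094772878 0.5500503070592333 0.13664610005580383 272
-0.16 0.5477885614054233 0.5611013042943358 0.5535212902004197 0.1384801684948145 31
-0.15 0.5458453511361394 0.5648257189721684 0.55425799942714 0.13988913355231297 132
-0.14 0.5477910013331191 0.5656195630981076 0.555446729312171 0.13987181979270674 133
-0.13 0.5496915451226555 0.5670999918785778 0.5575089021654461 0.14019087152932472 120
-0.12 0.5515459395352972 0.5686928468677652 0.5593656953834739 0.14090811129457573 125
-0.11 0.5533276295319627 0.5713239027157674 0.5613792631579891 0.14224610117000927 157
-0.1 0.5551006964390219 0.5713108947973573 0.5631102247078815 0.14212083361584177 201
```

```bash
cat >> h.py <<'E'
from scipy.spatial.transform import Rotation as Ro
def nestR(yaw): return (Ro.from_euler('z',yaw,degrees=True)*Ro.from_euler('y',-25,degrees=True)*Ro.from_euler('x',-6,degrees=True)).as_matrix()
E
python3 - <<'E'
from h import *
np.set_printoptions(precision=1,suppress=True,linewidth=150)
R=nestR(-10.5)
c0=np.array([0.5837,-0.0018,0.051]); ck=np.array([0.5878,-.0201,.0807])
# corner: z from plate, y from cheek+40mm
zc=c0@R[:,2]; yc=ck@R[:,1]+.040; 
for n in ["wrist0","scene0","side0"]:
    P=cloud(n).reshape(-1,3); L=P@R-np.array([0,yc,zc])
    L=L*1000; L[:,0]-=500
    print(n)
    s=(L[:,1]<-5)&(L[:,1]>-35)&(L[:,2]>8)&(L[:,2]<26)&(abs(L[:,0]-20)<40); 
    h,e=np.histogram(L[s,0],60,range=(-20,40)); print("x of stop",dict(zip(e[:-1].round(),h)) if 0 else [(a,b) for a,b in zip(e,h) if b>8])
    ux=L[:,0]
    s=(ux>25)&(ux<90)&(L[:,2]>8)&(L[:,2]<38); h,e=np.histogram(L[s,1],80,range=(-60,20)); print("y",[(a,b) for a,b in zip(e,h) if b>8])
    s=(ux>30)&(ux<85)&(L[:,1]>-38)&(L[:,1]<-2); h,e=np.histogram(L[s,2],40,range=(-20,20)); print("z",[(a,b) for a,b in zip(e,h) if b>8])
    s=(abs(L[:,1]+20)<17)&(abs(L[:,2])<2); print("xrange plate",[(a,b) for a,b in zip(*np.histogram(L[s,0],80,range=(40,120))[::-1]) if b>2][-6:])
    s=(abs(L[:,2]-44)<1.5)&(abs(L[:,1])<60)&(ux>-20)&(ux<120); print("top", [(a,b) for a,b in zip(*np.histogram(L[s,0],70,range=(-20,120))[::-1]) if b>2][:3],[(a,b) for a,b in zip(*np.histogram(L[s,0],70,range=(-20,120))[::-1]) if b>2][-3:],[(a,b) for a,b in zip(*np.histogram(L[s,1],60,range=(-60,60))[::-1]) if b>2])
E
```

```text
wrist0
x of stop [(np.float64(0.0), np.int64(67)), (np.float64(1.0), np.int64(134))]
y [(np.float64(-59.0), np.int64(10)), (np.float64(-56.0), np.int64(9)), (np.float64(-43.0), np.int64(9)), (np.float64(-42.0), np.int64(15)), (np.float64(-41.0), np.int64(176)), (np.float64(-40.0), np.int64(163)), (np.float64(11.0), np.int64(37)), (np.float64(12.0), np.int64(58))]
z [(np.float64(-4.0), np.int64(9)), (np.float64(-3.0), np.int64(14)), (np.float64(-2.0), np.int64(97)), (np.float64(-1.0), np.int64(629)), (np.float64(0.0), np.int64(697)), (np.float64(1.0), np.int64(149))]
xrange plate [(np.float64(74.0), np.int64(30)), (np.float64(75.0), np.int64(36)), (np.float64(76.0), np.int64(30)), (np.float64(77.0), np.int64(34)), (np.float64(78.0), np.int64(36)), (np.float64(79.0), np.int64(11))]
top [(np.float64(-10.0), np.int64(42)), (np.float64(-8.0), np.int64(40)), (np.float64(-6.0), np.int64(28))] [(np.float64(74.0), np.int64(49)), (np.float64(76.0), np.int64(52)), (np.float64(78.0), np.int64(34))] [(np.float64(-50.0), np.int64(163)), (np.float64(-48.0), np.int64(180)), (np.float64(-46.0), np.in
[... 1885 characters left out ...]
4(-12.0), np.int64(6)), (np.float64(-10.0), np.int64(6)), (np.float64(-8.0), np.int64(6))] [(np.float64(70.0), np.int64(3)), (np.float64(72.0), np.int64(6)), (np.float64(74.0), np.int64(6))] [(np.float64(-54.0), np.int64(5)), (np.float64(-52.0), np.int64(19)), (np.float64(-50.0), np.int64(23)), (np.float64(-48.0), np.int64(20)), (np.float64(-46.0), np.int64(21)), (np.float64(-44.0), np.int64(21)), (np.float64(-42.0), np.int64(12)), (np.float64(-4.0), np.int64(5)), (np.float64(-2.0), np.int64(18)), (np.float64(0.0), np.int64(22)), (np.float64(2.0), np.int64(16)), (np.float64(4.0), np.int64(21)), (np.float64(6.0), np.int64(22)), (np.float64(8.0), np.int64(11)), (np.float64(10.0), np.int64(5))]
```

```bash
cat >> h.py <<'E'
YAW=-10.5
NR=nestR(YAW)
_c0=np.array([0.5837,-0.0018,0.051]); _ck=np.array([0.5878,-.0201,.0807])
CORNER=NR@np.array([0.501,_ck@NR[:,1]+.040,_c0@NR[:,2]])
def nest(p): return CORNER+NR@np.array(p)
HUB=np.array([.557,-.137,.128])
hd=np.array([-np.sin(np.radians(YAW)),np.cos(np.radians(YAW)),0])  # from hinge inward
HINGE=HUB-.046*hd
def down(yaw):  # tool y along world dir yaw deg (0=world x)
    return (Ro.from_euler('z',yaw,degrees=True)*Ro.from_quat([2**-.5,2**-.5,0,0])).as_quat()
def ntool():  # tool in nest
    return Ro.from_matrix(np.c_[NR[:,1],NR[:,0],-NR[:,2]]).as_quat()
E
python3 - <<'E'
from h import *
from rig import robot
np.set_printoptions(precision=3,suppress=True)
print("corner",CORNER,"chute",nest([.0475,-.02,.0175]),"hinge",HINGE,hd)
for y in (-.24,-.28,-.32):
    for n in ("scene0","side0"):
        C=cloud(n);m=(abs(C[...,1]-y)<.02)&(C[...,0]>.45)&(C[...,0]<.65);print(y,n,C[m][:,2].max() if m.any() else None)
print(robot.inverse_kinematics(HINGE+[0,0,.075],down(YAW)))
print(robot.inverse_kinematics(nest([.0475,-.02,.029]),ntool()))
print(robot.inverse_kinematics(nest([.0475,-.02,.129]),ntool()))
for a in (-60,-30,0,30,60,90): print(a,robot.inverse_kinematics([.418,.322,.06],down(a)))
E
```

```text
corner [0.552 0.025 0.032] chute [0.583 0.001 0.069] hinge [ 0.549 -0.182  0.128] [0.182 0.983 0.   ]
-0.24 scene0 0.0019767620628374782
-0.24 side0 0.0027863585046592476
-0.28 scene0 0.09358800414777757
-0.28 side0 0.002689906127387287
-0.32 scene0 0.1427990861982667
-0.32 side0 0.1431255503370012
[-0.321  0.141  0.132  1.562  0.     1.433]
[ 0.103 -0.196 -0.508  0.867 -0.221  1.836]
[ 0.153 -0.32  -0.429  1.08  -0.24   1.884]
-60 [ 0.656  0.049 -0.244  1.278  0.    -3.009]
-30 [ 0.656  0.049 -0.244  1.278  0.     2.751]
0 [ 0.656  0.049 -0.244  1.278  0.     2.227]
30 [ 0.656  0.049 -0.244  1.278  0.     1.704]
60 [ 0.656  0.049 -0.244  1.278  0.     1.18 ]
90 [ 0.656  0.049 -0.244  1.278  0.     0.656]
```

```bash
cat > snap.py <<'E'
from h import *
from rig import optics
def snap(n,tag):
    m=optics.camera_model(n); p,d=optics.capture(n)
    cv2.imwrite(f"pics/{tag}.png",p[:,:,::-1]); np.savez(f"pics/{tag}.npz",p=p,d=d,K=m["camera_matrix"],T=m["world_from_camera"])
E
python3 - <<'E'
from h import *; from snap import snap
from rig import robot,claw,status
f=.07; q=down(YAW)
G=HINGE+.060*(hd*np.cos(f)+np.array([0,0,np.sin(f)]))
tcp=G+[0,0,.010]   # grasp point 4 mm above handle axis, TCP 6 above that
claw.command_gripper(.05)
robot.move_pose(tcp+[0,0,.06],q)
snap("wrist","w1"); snap("scene","s1")
print(tcp,status.state()["t"])
E
python3 -c "
from h import *
crop('w1',200,150,440,400,3,'w1c')"
```

```text
[ 0.55952452 -0.12337891  0.14219657] 1.2917
```

View pics/w1.png

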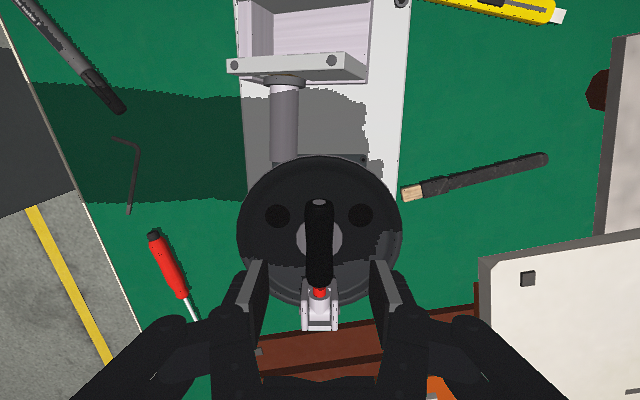

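```bash
python3 -c "
from h import *
crop('s1',230,100,390,220,5,'s1c')"
```

```text
(no output)
```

View pics/s1c.png

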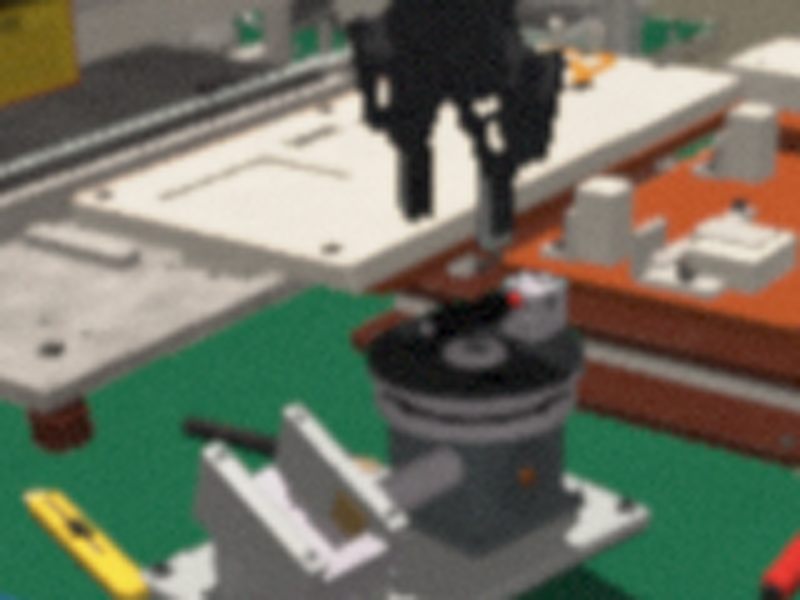

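Run:
```python
from h import *; from snap import snap
from rig import robot,claw,status
np.set_printoptions(precision=3,suppress=True)
for q in [(319,205),(319,225),(319,250),(319,270),(280,235),(319,325)]: print(q,px("w1",*q))
f=.07; q=down(YAW)
G=HINGE+.060*(hd*np.cos(f)+np.array([0,0,np.sin(f)]))
tcp=G+[0,0,.010]
print(robot.move_straight(tcp,max_speed=.08,threshold=8))
print(status.state()["ee_pos"],status.state()["ft_force"])
claw.command_gripper(0,25)
s=status.state();print(s["t"],s["finger_gap"],s["ft_force"])
snap("wrist","w2")
```

```text
(319, 205) [ 0.564 -0.102  0.138]
(319, 225) [ 0.562 -0.113  0.142]
(319, 250) [ 0.559 -0.131  0.139]
(319, 270) [ 0.556 -0.145  0.138]
(280, 235) [ 0.53  -0.13   0.106]
(319, 325) [ 0.548 -0.19   0.135]
False
[ 0.56  -0.123  0.143] [ 0.236  0.195 -0.09 ]
2.575 0.016775405113448893 [0.511 0.947 1.261]
```

View pics/w2.png

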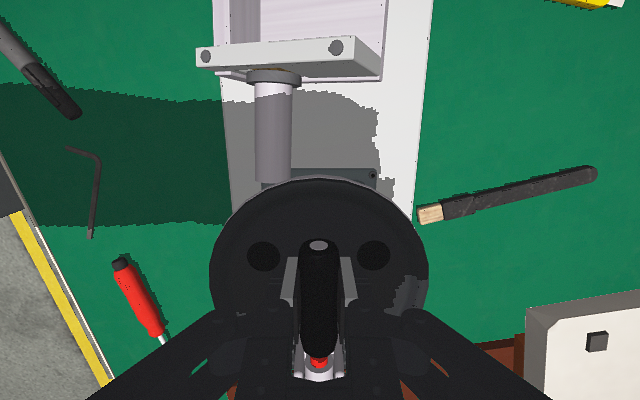

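```bash
python3 - <<'E'
from h import *; from snap import snap
from rig import robot,claw,status
np.set_printoptions(precision=2,suppress=True)
for f in np.r_[np.linspace(.07,1.571,9)[1:],1.62]:
    G=HINGE+.060*(hd*np.cos(f)+np.array([0,0,np.sin(f)]))
    r=robot.move_straight(G+[0,0,.010],max_speed=.05,threshold=25)
    s=status.state();print(round(f,2),r,s["ft_force"],round(s["t"],2),round(s["finger_gap"],4))
    if r: break
snap("wrist","w3"); snap("scene","s3"); snap("side","d3")
E
python3 -c "
from h import *
crop('s3',230,80,390,200,5,'s3c');crop('d3',310,100,470,300,4,'d3c')"
```

```text
0.26 False [ 0.36 -1.18 -1.38] 3.0 0.0172
0.45 False [ 0.15 -2.37 -2.24] 3.38 0.0171
0.63 False [ 0.29 -2.34 -3.53] 3.75 0.0172
0.82 False [ 0.87 -0.24 -2.55] 4.12 0.017
1.01 False [ 0.15 -0.21 -2.7 ] 4.5 0.0165
1.2 False [ 1.05  2.06 -1.74] 4.88 0.0169
1.38 False [0.68 1.68 1.62] 5.25 0.0166
1.57 False [1.7  2.71 2.31] 5.62 0.0163
1.62 False [1.98 3.4  1.95] 5.88 0.0162
```

View pics/s3c.png

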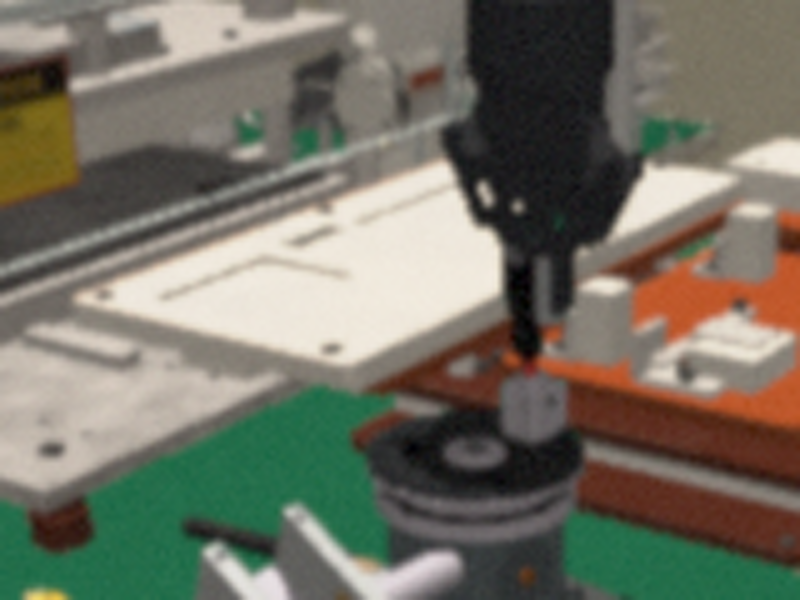

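View pics/w3.png

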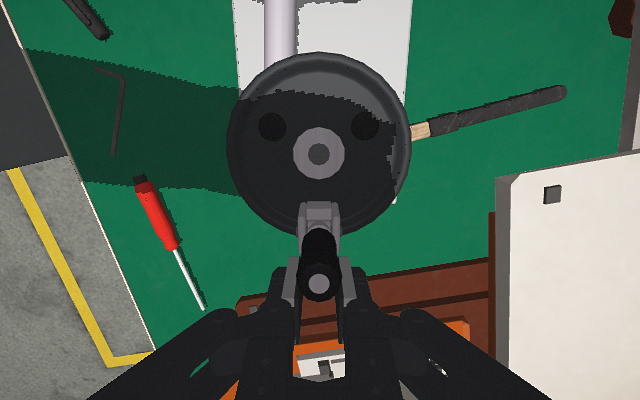

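```bash
python3 - <<'E'
from h import *; from snap import snap
from rig import robot,claw,status
np.set_printoptions(precision=3,suppress=True)
claw.command_gripper(0,60)
s=status.state(); p=np.array(s["ee_pos"]); print(p,s["ft_force"])
r=robot.move_straight(p-.004*hd,max_speed=.02,threshold=10)
s=status.state(); p=np.array(s["ee_pos"]);print(r,p,s["ft_force"])
r=robot.move_straight(p-[0,0,.013],max_speed=.03,threshold=30)
s=status.state();print(r,s["ee_pos"],s["ft_force"],s["t"])
snap("scene","s4"); snap("wrist","w4")
E
python3 -c "
from h import *
crop('s4',230,80,390,200,5,'s4c')"
```

```text
[ 0.548 -0.185  0.198] [2.666 4.22  1.661]
False [ 0.547 -0.188  0.198] [1.583 5.902 2.232]
False [ 0.548 -0.189  0.188] [-0.662  1.539 19.669] 7.1667
```

View pics/s4c.png

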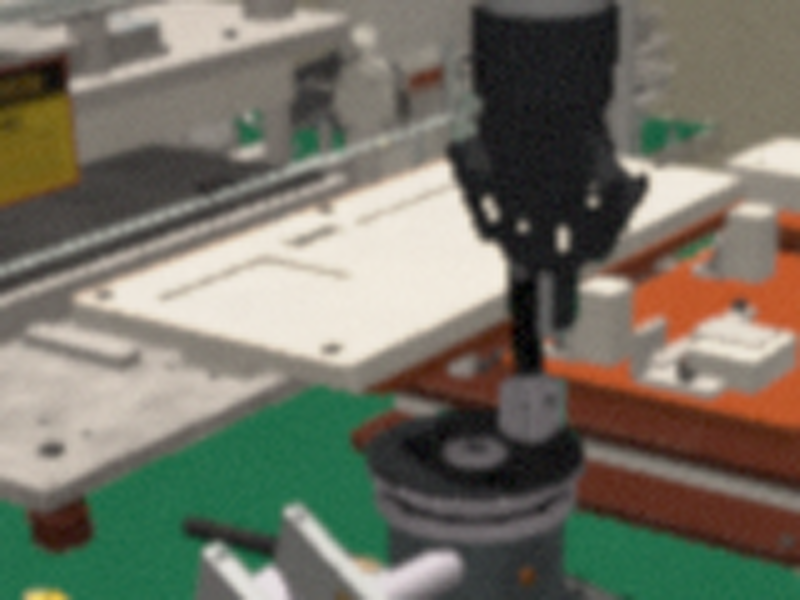

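Run:
```python
from h import *; from snap import snap
from rig import robot,claw,status
np.set_printoptions(precision=3,suppress=True)
claw.command_gripper(.05)
p=np.array(status.state()["ee_pos"])
robot.move_straight(p+[0,0,.09],max_speed=.25)
snap("wrist","w5")
robot.move_pose([.43,.26,.25],down(20))
snap("wrist","w6"); s=status.state(); print(s["t"],s["ee_pos"],s["ft_force"])
```

```text
10.0167 [0.431 0.259 0.25 ] [ 0.236  0.137 -0.009]
```

View pics/w5.png

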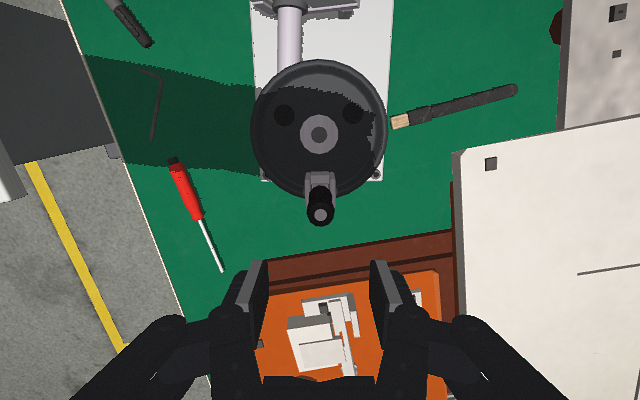

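View pics/w6.png

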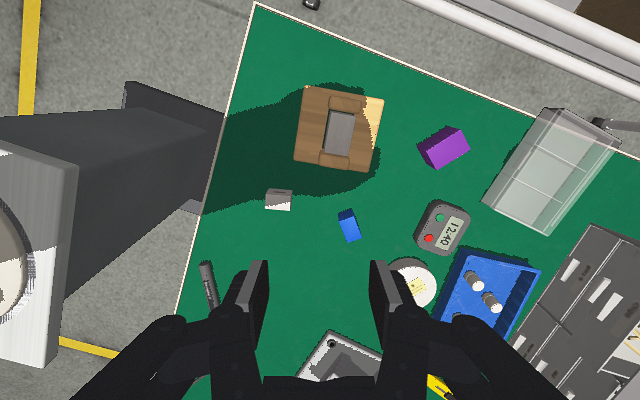

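Run:
```python
from h import *
np.set_printoptions(precision=4,suppress=True)
print("handle top",px("w5",320,214), "nut",px("w5",319,133))
C=cloud("w5"); m=(C[...,2]>.17)&(C[...,1]>-.22)&(C[...,1]<-.15)&(abs(C[...,0]-.55)<.03); 
print(C[m].mean(0),C[m].min(0),C[m].max(0),m.sum())
C=cloud("w6"); p=load("w6")['p'].astype(int)
m=(C[...,2]>.038)&(C[...,2]<.05); m[:60]=0;m[190:]=0;m[:,:290]=0;m[:,395:]=0
print("z hist",np.histogram(C[m][:,2],8))
sat=p.max(-1)-p.min(-1); b=m&(sat<25)
rect=lambda P: cv2.minAreaRect((P[:,:2]*1000).astype(np.float32))
print("block",rect(C[b]),b.sum(),np.median(C[b][:,2])); print("all top",rect(C[m]))
m2=(C[...,2]>.004)&(C[...,2]<.05);m2[:60]=0;m2[190:]=0;m2[:,:270]=0;m2[:,395:]=0
m2&=~((np.mgrid[0:400,0:640][1]<295)&(np.mgrid[0:400,0:640][0]>180))
print("base",rect(C[m2]))
crop("w6",285,75,395,180,6,"w6c")
```

```text
handle top [ 0.5512 -0.1764  0.1993] nut [ 0.5582 -0.1357  0.1121]
[ 0.55   -0.1769  0.3053] [ 0.52   -0.2047  0.1704] [ 0.58   -0.1655  0.3361] 13342
z hist (array([ 19,  55, 128, 341, 583, 503, 201,  26]), array([0.038 , 0.0389, 0.0398, 0.0407, 0.0416, 0.0425, 0.0434, 0.0443,
       0.0451]))
block ((435.3075256347656, 304.712646484375), (25.09487533569336, 57.12569046020508), 9.851805686950684) 1037 0.04277037844673909
all top ((434.0235595703125, 311.0432434082031), (31.944292068481445, 70.02079010009766), 9.905890464782715)
base ((434.05609130859375, 311.1628112792969), (88.01781463623047, 81.9365234375), 9.988241195678711)
```

View pics/w6c.png

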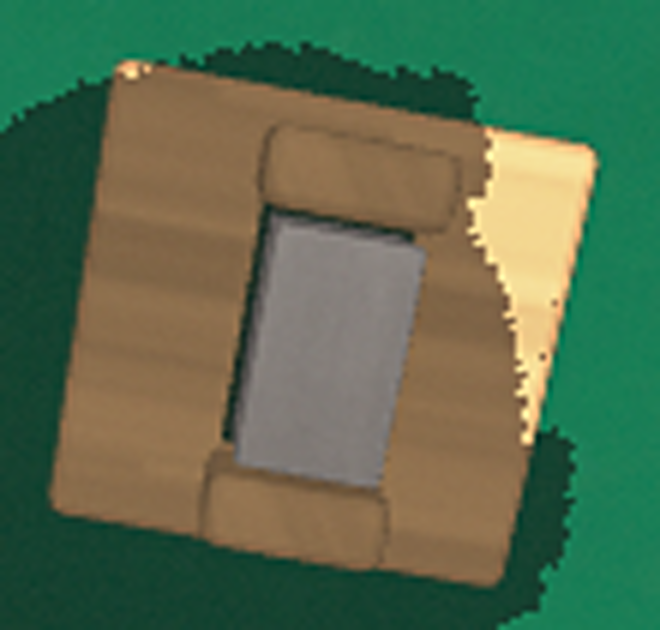

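Run:
```python
from h import *; from snap import snap
from rig import robot,claw,status
np.set_printoptions(precision=3,suppress=True)
print("marker",px("wrist0",120,84),px("wrist0",183,186),"tin",px("wrist0",356,10),"blue",px("w6",348,225),"white",px("w6",280,200))
q=down(10); P=np.array([.434,.311,.038])
robot.move_pose(P+[0,0,.08],q)
robot.move_straight(P,max_speed=.1,threshold=8)
s=status.state();print(s["ee_pos"],s["ft_force"])
claw.command_gripper(0,50)
s=status.state();print(s["finger_gap"],s["ft_force"],s["t"])
snap("wrist","w7")
```

```text
marker [0.341 0.095 0.011] [ 0.392 -0.016  0.012] tin [0.586 0.16  0.026] blue [0.483 0.217 0.023] white [0.399 0.219 0.024]
[0.434 0.311 0.039] [0.693 0.655 0.81 ]
0.02401024967292334 [-0.684 -0.862  5.102] 11.9333
```

View pics/w7.png

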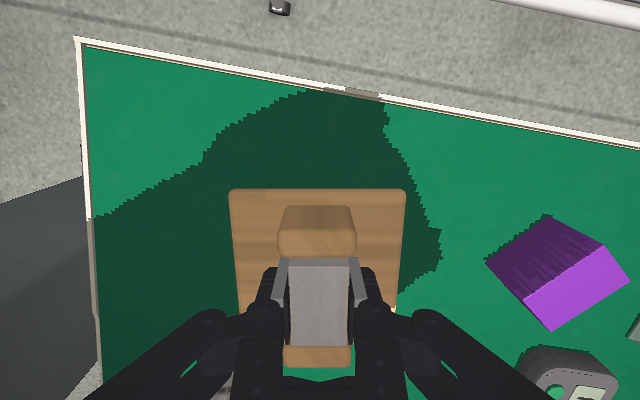

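Run:
```python
from h import *; from snap import snap
from rig import robot,claw,status
np.set_printoptions(precision=3,suppress=True)
p=np.array(status.state()["ee_pos"])
robot.move_straight(p+[0,0,.1],max_speed=.2)
q=down(80); S=np.array([.475,.125,p[2]-.008])
robot.move_pose(S+[0,0,.07],q)
print(status.state()["finger_gap"])
r=robot.move_straight(S+[0,0,-.003],max_speed=.06,threshold=6)
s=status.state();print(r,s["ee_pos"],s["ft_force"])
claw.command_gripper(.055)
z=np.array(s["ee_pos"])
robot.move_straight(z+[0,0,.09],max_speed=.25)
robot.move_pose(z+[0,0,.09],down(-10))
snap("wrist","w8"); print(status.state()["t"])
```

```text
0.024434024234146888
True [0.475 0.125 0.031] [-1.475 -0.23   5.142]
17.4833
```

View pics/w8.png

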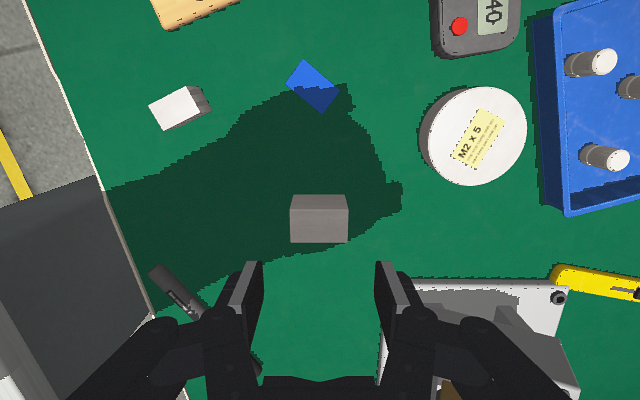

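Run:
```python
from h import *
C=cloud("w8"); m=(C[...,2]>.03)&(C[...,2]<.05); m[:180]=0;m[260:]=0;m[:,:275]=0;m[:,360:]=0
P=C[m]; print(cv2.minAreaRect((P[:,:2]*1000).astype(np.float32)),np.median(P[:,2]),m.sum())
```

```text
((474.8490905761719, 124.74968719482422), (25.7890625, 40.02421188354492), 79.81111145019531) 0.03471237045100392 2087
```

```bash
python3 - <<'E'
from h import *; from snap import snap
from rig import robot,claw,status
np.set_printoptions(precision=3,suppress=True)
q=down(-10.2); S=np.array([.4748,.1247,.0275])
r=robot.move_straight(S,ori=q,max_speed=.1,threshold=8)
s=status.state();print(r,s["ee_pos"],s["ft_force"])
claw.command_gripper(0,50)
s=status.state();print(s["finger_gap"],s["ft_force"],s["ee_pos"]);z=np.array(s["ee_pos"])
robot.move_straight(z+[0,0,.15],max_speed=.25)
snap("wrist","w9")
off=z[2]-.0175
T=nest([.0475,-.02,.0175+off+.075])
robot.move_pose(T,ntool())
snap("wrist","w10");snap("scene","s10")
s=status.state();print(s["ee_pos"]-T,s["t"],off,s["finger_gap"])
E
python3 -c "
from h import *
crop('s10',230,80,390,240,4,'s10c')"
```

```text
False [0.475 0.125 0.028] [ 1.126 -0.217 -0.334]
0.03939121395201993 [-0.703 -0.201  5.793] [0.475 0.125 0.028]
[0.    0.001 0.   ] 20.35 0.010907258883230703 0.03934468730587952
```

View pics/w10.png

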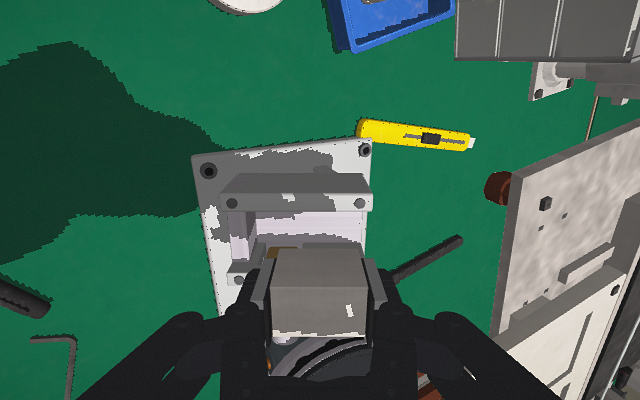

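View pics/s10c.png

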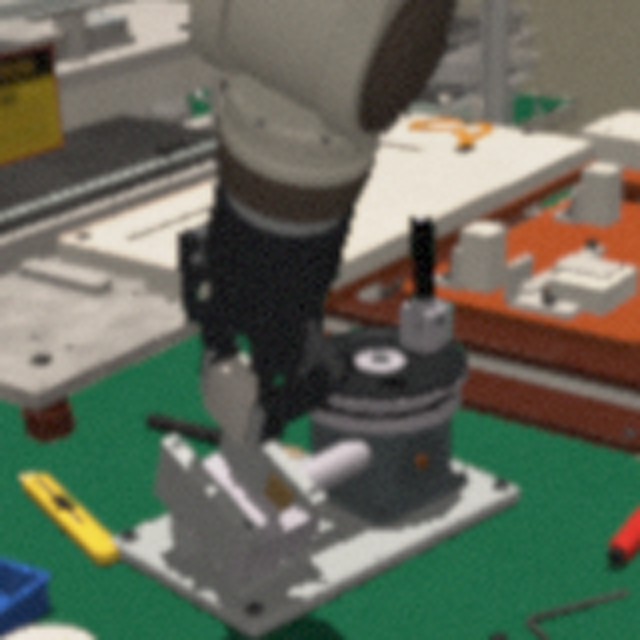

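```bash
python3 - <<'E'
from h import *; from snap import snap
from rig import robot,claw,status
np.set_printoptions(precision=4,suppress=True)
off=.0109
T=nest([.0475,-.02,.0175+off+.002])
r=robot.move_straight(T,max_speed=.06,threshold=7)
s=status.state();print(r,NR.T@(s["ee_pos"]-CORNER),s["ft_force"],s["t"])
if not r:
    r=robot.move_straight(nest([.0475,-.02,.0175+off-.003]),max_speed=.015,threshold=4)
    s=status.state();print(r,NR.T@(s["ee_pos"]-CORNER),s["ft_force"],s["t"])
snap("wrist","w11"); snap("scene","s11")
E
python3 -c "
from h import *
crop('s11',230,120,390,240,5,'s11c')"
```

```text
False [ 0.0479 -0.0199  0.0308] [ 0.9101 -0.1248 -1.5216] 21.7167
True [ 0.0481 -0.0199  0.0288] [-1.5336  0.7379  4.2352] 21.975
```

View pics/w11.png

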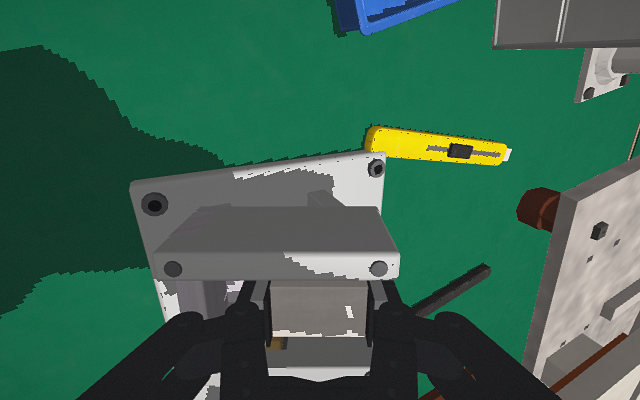

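View pics/s11c.png

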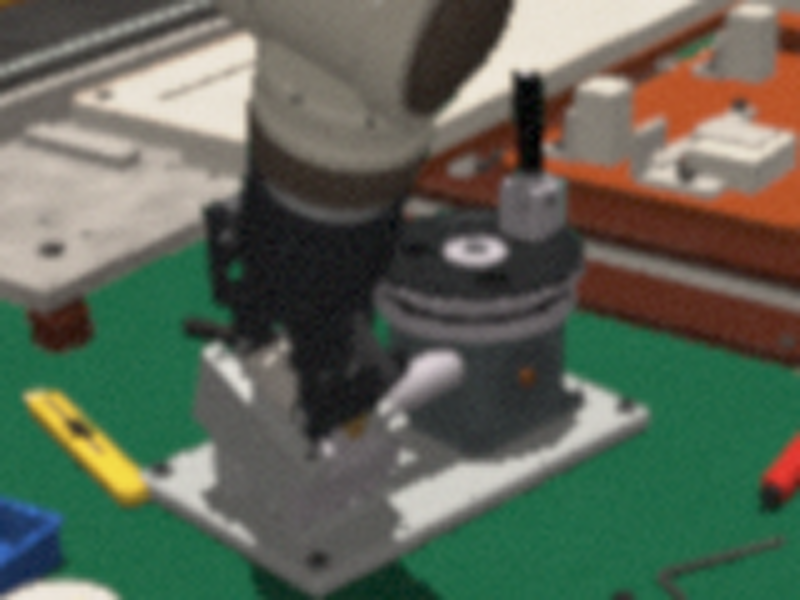

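Block is on the plate (contact 0.4 mm from the expected height, centred in the chute). Release and withdraw.

Run:
```python
from h import *; from snap import snap
from rig import robot,claw,status
np.set_printoptions(precision=4,suppress=True)
claw.command_gripper(.052)
s=status.state();print(s["finger_gap"],s["ft_force"])
p=np.array(s["ee_pos"])
robot.move_straight(p+.09*NR[:,2],max_speed=.1)
robot.move_pose([.56,0,.27],down(YAW))
snap("wrist","w12"); print(status.state()["t"])
C=cloud("w12"); L=(C-CORNER)@NR
m=(abs(L[...,2]-.035)<.003)&(L[...,1]>-.039)&(L[...,1]<-.001)&(L[...,0]>.001)&(L[...,0]<.08)
P=L[m]; print(cv2.minAreaRect((P[:,:2]*1000).astype(np.float32)),np.median(P[:,2]),m.sum())
crop("w12",240,100,420,280,4,"w12c")
```

```text
0.05166117215250666 [-0.896   0.1436  0.584 ]
24.2667
((20.855886459350586, -13.218779563903809), (39.68883514404297, 24.3187313079834), 0.03455635532736778) 0.034949140185585724 886
```

View pics/w12c.png

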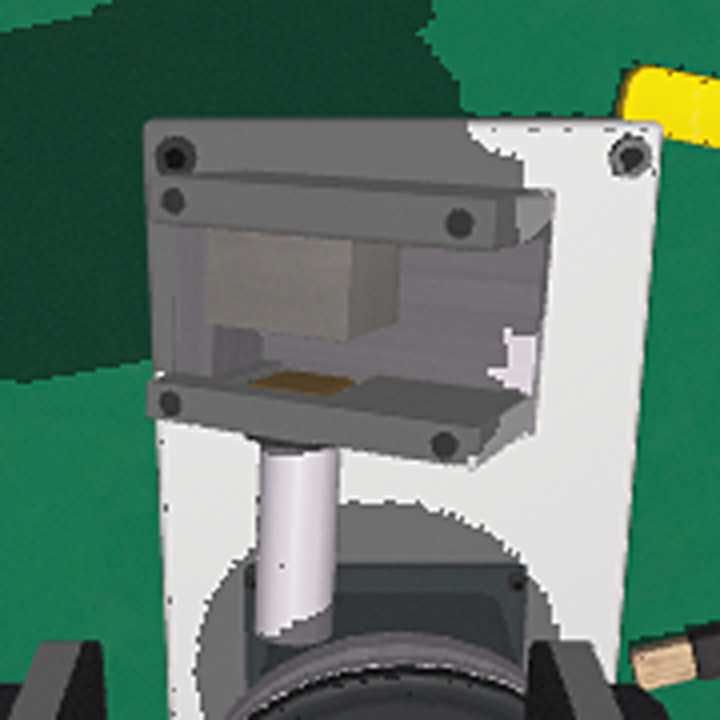

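```bash
cat >> h.py <<'E'
HUB2=np.array([.5578,-.1363,.128])
def crankpos(th,z,r=.046,hub=None):
    h=HUB2 if hub is None else hub
    a=np.radians(YAW-90)-th
    return np.array([h[0]+r*np.cos(a),h[1]+r*np.sin(a),z])
E
python3 - <<'E'
from h import *; from snap import snap
from rig import robot,claw,status
np.set_printoptions(precision=3,suppress=True)
q=down(YAW); z=.185
P=crankpos(0,z)
robot.move_pose(P+[0,0,.06],q)
print(robot.move_straight(P,max_speed=.1,threshold=8))
claw.command_gripper(0,40)
s=status.state();print(s["finger_gap"],s["ft_force"],s["ee_pos"])
for th in np.arange(.2,1.61,.2):
    r=robot.move_straight(crankpos(th,z),max_speed=.05,threshold=20)
    s=status.state();print(round(th,2),r,s["ft_force"],np.array(s["ee_pos"])-crankpos(th,z),round(s["t"],2))
    if r: break
snap("wrist","w13");snap("scene","s13")
E
python3 -c "
from h import *
crop('s13',230,80,390,240,4,'s13c')"
```

```text
False
0.017296274911638924 [-0.184 -0.641  4.59 ] [ 0.55  -0.182  0.186]
0.2 False [-0.725 -0.058  6.58 ] [-0.    -0.     0.001] 26.51
0.4 False [-0.842 -1.165  7.235] [-0.    -0.     0.001] 26.84
0.6 False [-0.955 -1.464  7.532] [-0.    -0.     0.001] 27.18
0.8 False [-3.374 -2.932  8.484] [-0.    -0.     0.001] 27.51
1.0 False [-2.92  -1.854  9.072] [-0.001  0.     0.001] 27.84
1.2 False [-4.039 -1.154  8.284] [-0.001  0.     0.   ] 28.18
1.4 False [-3.534 -0.903  8.189] [-0.  0.  0.] 28.51
1.6 False [-1.356  0.515  7.26 ] [-0.  0.  0.] 28.84
```

View pics/w13.png

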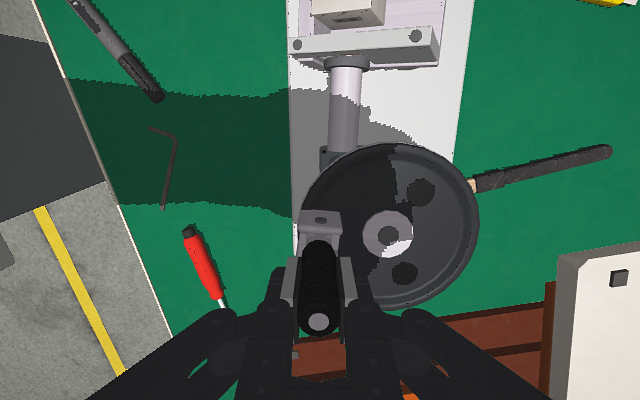

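View pics/s13c.png

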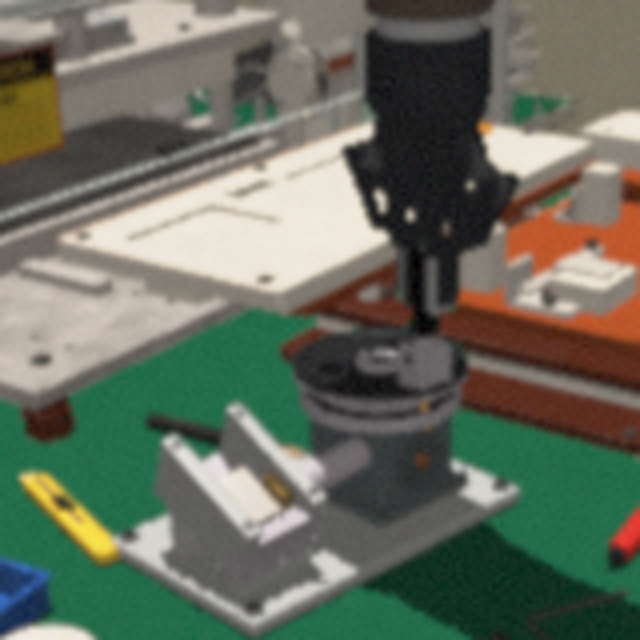

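Run:
```python
from h import *; from snap import snap
from rig import robot,claw,status
np.set_printoptions(precision=2,suppress=True)
z=.185
for i,th in enumerate(np.arange(1.8,7.41,.2)):
    r=robot.move_straight(crankpos(th,z),max_speed=.05,threshold=25)
    s=status.state()
    if i%3==0 or th>6: print(round(th,2),r,s["ft_force"],round(s["finger_gap"],4),round(s["t"],2))
    if r: print("STOP",th); break
snap("wrist","w14");snap("scene","s14")
```

```text
1.8 False [ 1.03 -1.13  5.95] 0.0173 29.27
2.4 False [ 3.46 -4.63  4.94] 0.0173 30.27
3.0 False [  0.28 -10.03   5.21] 0.0172 31.27
3.6 False [-5.15 -8.86  7.75] 0.0169 32.27
4.2 False [-6.27 -4.32  9.45] 0.0172 33.27
4.8 False [-0.92  0.48  7.32] 0.0168 34.27
5.4 False [ 4.56 -4.03  5.5 ] 0.0171 35.27
6.0 False [ 0.99 -8.43  5.43] 0.017 36.27
6.2 False [-0.49 -8.85  6.38] 0.0172 36.61
6.4 False [-3.47 -8.43  7.92] 0.0172 36.94
6.6 False [-4.79 -8.03  8.33] 0.0168 37.27
6.8 False [-4.11 -6.52  8.41] 0.0171 37.61
7.0 False [-4.07 -5.05  8.22] 0.0168 37.94
7.2 False [-5.92 -4.2   9.67] 0.0171 38.27
7.4 False [-4.   -2.34  8.32] 0.0169 38.61
```

View pics/w14.png

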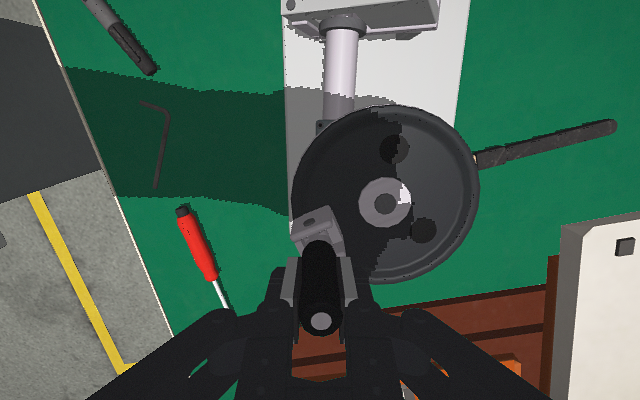

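Run:
```python
from h import *; from snap import snap
from rig import robot,claw,status
np.set_printoptions(precision=2,suppress=True)
z=.185
f0=np.array(status.state()["ft_force"])
for th in np.arange(7.48,7.9,.06):
    r=robot.move_straight(crankpos(th,z),max_speed=.03,threshold=20)
    s=status.state();f=np.array(s["ft_force"]);e=np.array(s["ee_pos"])-HUB2
    print(round(th,2),r,f,"angle",round((np.radians(YAW-90)-np.arctan2(e[1],e[0]))%(2*np.pi)+2*np.pi,3),round(s["t"],2))
    if r or np.linalg.norm((f-f0)[:2])>22: break
snap("wrist","w15")
```

```text
7.48 False [-3.6  -3.42  9.1 ] angle 7.481 38.98
7.54 False [-3.03 -3.29  7.66] angle 7.539 39.23
7.6 False [-2.35 -3.28  8.25] angle 7.598 39.48
7.66 False [ -2.52 -11.12   6.71] angle 7.628 39.73
7.72 False [ -1.41 -17.96   6.58] angle 7.662 39.98
7.78 False [ -1.75 -23.32   4.9 ] angle 7.703 40.23
7.84 False [ -1.33 -29.05   4.62] angle 7.744 40.48
```

Run:
```python
from h import *; from snap import snap
from rig import robot,claw,status
np.set_printoptions(precision=4,suppress=True)
robot.move_straight(crankpos(7.67,.184),max_speed=.03)
claw.command_gripper(.05)
p=np.array(status.state()["ee_pos"])
robot.move_straight(p+[0,0,.08],max_speed=.15)
robot.move_pose([.56,-.02,.29],down(YAW))
snap("wrist","w16"); snap("scene","s16"); s=status.state();print(s["t"],s["ft_force"])
C=cloud("w16"); L=(C-CORNER)@NR
m=(abs(L[...,2]-.035)<.003)&(L[...,1]>-.039)&(L[...,1]<-.001)&(L[...,0]>.001)&(L[...,0]<.08)
P=L[m]; print(cv2.minAreaRect((P[:,:2]*1000).astype(np.float32)),np.median(P[:,2]),m.sum())
crop("w16",230,120,430,380,3,"w16c");crop('s16',230,80,390,240,4,'s16c')
```

```text
42.7167 [-0.0115 -0.2445 -0.6993]
((20.858007431030273, -12.967577934265137), (39.640174865722656, 23.907421112060547), 0.06035976484417915) 0.03497113397211801 817
```

View pics/w16c.png

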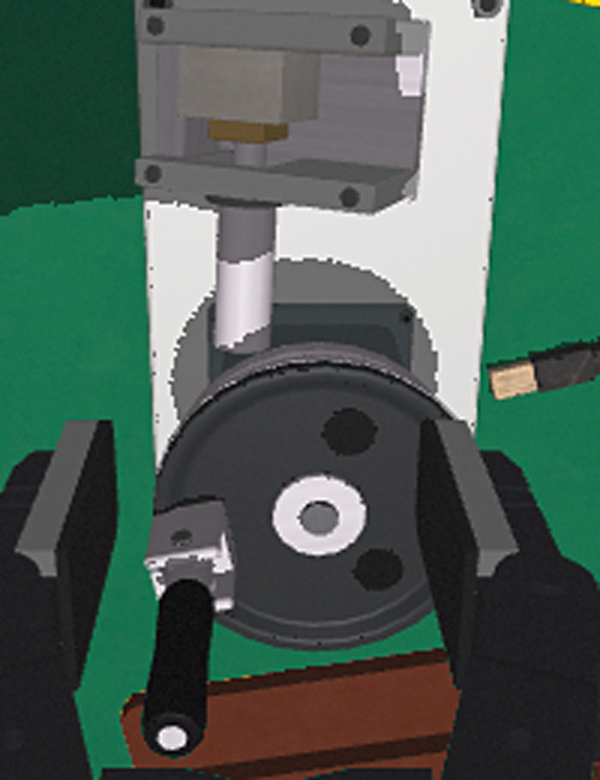

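View pics/s16c.png

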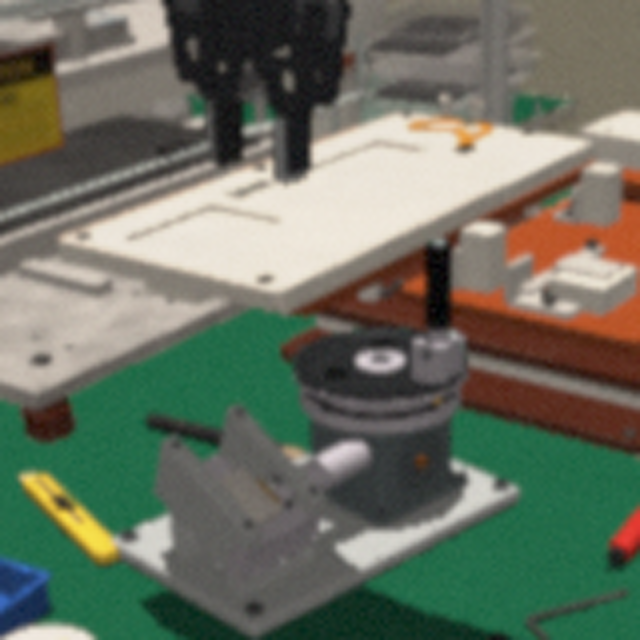

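```bash
python3 -c "
from rig import order,status
order.job_done(); print(status.state()['t'])"
```

```text
the job is handed in; nothing more can be done
the job is handed in; nothing more can be done
```

The block is clamped in the nest and I handed the job in at about 43 s of the 72 s allowed. No verdict was reported.

**What I did:** I swung the handle upright and pressed it home. I took the steel block from its stand, set it down on the mat to regrip it across its 40 mm, and released it in the chute. Then I cranked the wheel clockwise to its hard stop.

**Last checks:**
- **Block:** it sits at x ≈ 20.9, y ≈ −13.0 mm from the nest corner. Its top is 35.0 mm above the plate, and it lies straight and flat to within what the depth camera can show.
- **Wheel:** the stop came at about 7.63–7.66 rad by the tool's position, where the force at the handle rose to about 29 N.
- **Pad:** the last picture shows the brass pad against the block. I could not read its give directly; I infer it from the wheel being at its stop.
- **Handle:** it stands upright, and the red band has been out of sight since the push home.
- **Handle top, one disagreement:** after latching, the handle's top measured about 41 mm from the wheel axis instead of 46 mm. I put this down to calibration error or a slight lean, well within the 1.4 rad limit.
- **Tin, stopwatch and marker:** nothing I did came near them, but I did not re-measure their positions at the end.

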